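# Face up a stock tote with a pull hook

### The arm

A 6-joint arm with a two-finger parallel gripper is mounted at the origin on the work surface. World frame = base frame: x ahead of the robot, y to its left, z up, the work surface at z = 0. Lengths are in mm, angles in rad, forces in N, time in s.
With the tool pointing down it reaches from about 300 to 875 mm from the base axis. Payload 4.2 kg.
Tool frame: the origin (TCP) lies at the very end of the fingers, on their centre line; the grasp point (between the pads) lies arm.grip_point_offset behind it (arm.grip_point_offset is the distance from the TCP to the grasp point, in mm); x points along the fingers, z is the direction in which the jaws open and shut, and the axes are right-handed (so a half turn about x gives the same grasp; the last joint's range is limited). The gripper opens to 85 mm and grips with 20 to 120 N. Pads are 22 mm wide; open, the fingers measure 114 mm over their backs; the gripper's body (76 mm by 85 mm) begins 54 mm behind the grasp point. The pads swing forward as they close: fully open they stand 13 mm farther back than shut.
Start: joints at [-1.281, 0.32, 1.565, -0, 1.257, -0.02], TCP at [175.302, -547.641, 231.338] pointing down, gripper open.
Joint ranges: [-3.11, 3.11], [-0.84, 2.01], [0.21, 2.61], [-1.34, 4.49], [0.05, 2.63], [-2.56, 2.56]. Speed limits (rad/s): [2.57, 2.57, 3.14, 3.14, 3.14, 3.14].

### API

Orientations are given as a rotation vector (axis times angle).
In Python, from station import arm gives the robot as it stands. The module is installed in compiled form; this text tells all that it offers.
- The arm moves only by the shell command python3 -m pendant 'ROWS' [OPENING] [FORCE]. ROWS is JSON, a list of rows, each a list of 6 numbers: the shift along the tool's x, y, z in mm, then the turn, a rotation vector about the tool's x, y, z in rad. In form: [[tx, ty, tz, rx, ry, rz], ...]. A call has 1 to 20 rows; each row is the pose to reach, as a shift and turn from the pose commanded when the call began, along the tool's axes at that moment; what a row does not reach only later rows make up. A row lasts 1/10 s, in which the tool goes at most 50 mm and 8.59 degrees, less where a joint would pass 70% of its speed; a pose out of reach is approached as far as the arm can. A call with a gripper value outside its range is refused whole. OPENING is the opening, from 0 (shut) to 1 (fully open), set as the call begins (- or left out, the last holds). The fingers move at their own pace and stop on an object; FORCE is the grip in N (left out, the last holds). Time passes only in rows, so rows that repeat a pose let the fingers close. It gives the time, the measured TCP pose, the force and the opening at its end, in the units of the state.
- arm.get_state(): the state, without advancing time (a new reading comes with each control period).
- arm.capture(name): name is "scene" or "top" or "wrist"; returns a dict with "img" (384x512x3 uint8, red, green, blue), "camera_matrix" (3x3 intrinsics, pixels), "world_from_camera" (4x4, takes a point from camera to world coordinates); the wrist camera has in their place "T_tool_cam" (4x4, takes a point from camera to tool coordinates, whose origin is the TCP and whose axes are the tool frame's). Camera axes: x right, y down, z forward; pixel columns grow to the right and rows downward; lengths in mm; the calibration is good to about 2 mm. The wrist camera is an equidistant fisheye: a pixel r from the principal point sees the ray r / f radians off the axis. A picture is of the moment at which its call begins: read the wrist's pose just before it. There is no depth.
- arm.finish_job(): hands the job in, once; it reports no verdict.
The state is a dict: "t": time; "joint_pos": joint angles; "qvel": joint speeds; "joint_efforts": joint torques, N m; "position": TCP position; "ee_rot": TCP orientation; "wrist_force": force on the tool from outside, world axes, zero at the start; "ft_torque": the same for the moment, N m; "grip_width": finger opening in mm.
Only numpy, scipy, OpenCV 4.12 (cv2) and the standard library are available. Lean on these libraries where they do the work, as an engineer would, in place of code of your own. Each camera call takes 0.05 s, during which the arm holds its last target.

### The job

The blue tote has slid to the back of its lane in the wire rack, under the deck where no hand fits: take the orange-handled pull hook off its green mat, drop the blade inside the tote's front wall and, with the hook alone, drag the tote forward until it sits square against the rack's black stop bar. The bar is only clamped finger-tight, in a different place each day, so draw the tote up slowly, feel for the bar, and hold a light pull on it for about half a second to snug the tote up, never yanking or slamming. Then unhook without nudging the tote off the bar or bumping the rack, and stand the hook back on its mat, hook downwards, leaving the vials upright in the tote and everything else where it is.

Things in the scene. Friction and masses are not known exactly. Their poses are not given: they have to be found in the camera images.
- hook_grip (a point): Centre of the pull hook's orange handle, half-way up: a flat-bottomed bar 90 long (x), 24 wide (y), 40 high, upright on the mat; grip it across the 24. x runs towards the blade, z up. From the handle's front, 10 mm above this point, an 8 mm steel shaft runs 95 mm forward to a blade that hangs down. One rigid piece, 130 g; it stands by itself on handle and blade edge.
- hook_tip (a point): Middle of the lower edge of the hook's blade, on its near face (towards the handle; this face pulls). 138 mm ahead of hook_grip and 20 mm lower, level with the handle's underside. The steel blade is 30 wide (y), 36 high, 4 thick (from this point forward); the shaft's underside is 26 mm above the blade's lower edge. Axes as hook_grip.
- tool_mat: Green silicone mat, 250 (x) by 90 (y) by 3 thick, fixed to the ledge; origin at the centre of its underside. The hook starts on it, its handle's centre about 60 mm on the -x side of the mat's centre, blade towards +x.
- blue_lip (a point): Middle of the top edge of the blue tote's front wall, on its outer face, 60 mm above the tote's underside. x points from front to back, z up. A rolled lip 4 thick stands 5 mm out in front. Behind the 3 mm wall is an empty bay from 3 to 48 mm in +x of this point, full width, where the blade goes; then a divider about 44 high. Bay floor 57 mm below the lip.
- blue_tote: The blue open plastic bin, 145 long (x, front to back), 105 wide, 60 high, walls 3 thick; origin at the centre of its underside, 72.5 mm behind its front face. It slides on the rack's board with ordinary friction: loaded it weighs 0.4 to 0.7 kg and takes about 2 to 6 N to drag. It may stand slightly askew; the lane leaves about 18 mm on either side.
- stop_tracks: The rack's front stop: two fixed side tracks and, clamped finger-tight across both lanes by thumb-screws, a black bar 18 high with a rubber buffer. Origin and axes as rack. The bar's depth is not reported: the buffer's rear face lies 9 to 49 mm behind the rack's front edge (x = -136 to -96). The buffer yields under 1 mm at 5 N, then the pull on the hook climbs fast; hauled hard (18 N) the clamps slip.
- rack: Fixed wire rack, origin at the centre of its underside: board 290 deep (x, front to back; front edge at x = -145) by 300 wide by 12 thick; lanes centred at y = +73.5 and -73.5, 30 mm high strips between and beside them. A wire deck with stock on it covers the lanes from 60 mm behind the front edge to the back; underside 149 mm above the ledge.
- grey_tote: Grey tote of the same size, with cartons in it, in the other lane; bystander. Origin at the centre of its underside.
- vial_a: Amber vial, 38 in diameter, 68 high, with white cap, loose behind the divider in the blue tote. Origin at the centre of its underside, z up.
- vial_b: Second vial like vial_a, beside it.
- pill_crusher: Pink screw-type pill crusher, 54 in diameter, 76 high; bystander. Origin under its centre.
- measuring_cup: Glass measuring cup, 80 in diameter, 88 high, handle at its +y; bystander. Origin under its centre.
- tablet_tin: Steel tablet tin, 90 by 60 by 22 high; bystander. Origin under its centre.
- yellow_bottle: Yellow pill bottle with white cap, 48 in diameter, 85 high; bystander. Origin under its centre.
Mind the look-alikes: they are no part of the job. Of the things that look like the part that bears hook_grip, the smallest one is meant.

How it is judged:
By the outcome, as a careful person would: the job done as asked, in the order asked, and still so for the second after the job is handed in, with the robot touching nothing.
It also fails if it takes over 72 s, if anything falls off the work surface, if the arm or the gripper's body presses on something with over 40 N, if the wrist force passes 120 N, or if a joint passes its speed limit or range.

## Working session

There is one attempt and no reset: what is moved stays moved. The work goes in short steps, Python scripts to look and compute and a shell command to move; the robot and the scene stay as the last step left them, time stands still between calls to the robot, and variables do not carry over. Pictures are saved under pics/ and viewed, and the job is handed in when it is done.

```bash
mkdir -p pics; ls; cat > h.py <<'E'
import numpy as np,cv2
from scipy.spatial.transform import Rotation as R
from station import arm
def cap(n,f=None):
    s=arm.get_state(); c=arm.capture(n)
    if n=='wrist':
        T=np.eye(4);T[:3,:3]=R.from_rotvec(s['ee_rot']).as_matrix();T[:3,3]=s['position']
        c['world_from_camera']=T@np.array(c['T_tool_cam'])
    c['n']=n
    if f: cv2.imwrite('pics/'+f,c['img'][:,:,::-1])
    np.save('pics/'+(f or n)+'.npy',c,allow_pickle=True)
    return c
def load(f): return np.load('pics/'+f+'.npy',allow_pickle=True).item()
def ray(c,u,v):
    K=np.array(c['camera_matrix']);T=np.array(c['world_from_camera'])
    a=(u-K[0,2])/K[0,0];b=(v-K[1,2])/K[1,1]
    if c['n']=='wrist':
        r=np.hypot(a,b);d=np.array([a/r*np.sin(r),b/r*np.sin(r),np.cos(r)]) if r>0 else np.array([0,0,1.])
    else: d=np.array([a,b,1.])
    d=T[:3,:3]@d
    return T[:3,3],d/np.linalg.norm(d)
def onz(c,u,v,z):
    o,d=ray(c,u,v);return o+d*(z-o[2])/d[2]
def tri(*a):
    A=np.zeros((3,3));b=np.zeros(3);P=[]
    for c,u,v in a:
        o,d=ray(c,u,v);M=np.eye(3)-np.outer(d,d);A+=M;b+=M@o;P.append((o,d))
    x=np.linalg.solve(A,b)
    return x,[np.linalg.norm((np.eye(3)-np.outer(d,d))@(x-o)) for o,d in P]
def proj(c,p):
    T=np.linalg.inv(c['world_from_camera']);q=T[:3,:3]@np.array(p)+T[:3,3];K=np.array(c['camera_matrix'])
    if c['n']=='wrist':
        r=np.hypot(q[0],q[1]);th=np.arctan2(r,q[2]);a,b=q[:2]/r*th
    else:a,b=q[:2]/q[2]
    return K[0,0]*a+K[0,2],K[1,1]*b+K[1,2]
E
python3 - <<'E'
from h import *
np.set_printoptions(precision=3,suppress=True)
for n in ['scene','top','wrist']:
    c=cap(n,n+'0.png');print(n,c['camera_matrix'],np.array(c['world_from_camera']))
    if n!='wrist': print()
print(c['T_tool_cam'],arm.get_state(),arm.grip_point_offset)
E
```

```text
pics
scene [[467.626   0.    255.405]
 [  0.    467.626 198.767]
 [  0.      0.      1.   ]] [[  -0.994   -0.103    0.028  443.28 ]
 [  -0.106    0.938   -0.331  446.331]
 [   0.007   -0.332   -0.943 1159.704]
 [   0.       0.       0.       1.   ]]

top [[359.216   0.    257.944]
 [  0.    359.216 188.669]
 [  0.      0.      1.   ]] [[   0.012   -0.994    0.105  380.395]
 [  -1.      -0.014   -0.011   67.283]
 [   0.012   -0.105   -0.994 1212.332]
 [   0.       0.       0.       1.   ]]

wrist [[297.319   0.    254.963]
 [  0.    297.319 187.955]
 [  0.      0.      1.   ]] [[   0.304   -0.912   -0.275  245.839]
 [  -0.953   -0.292   -0.087 -525.061]
 [  -0.001    0.289   -0.957  372.382]
 [   0.       0.       0.       1.   ]]
[[  -0.      -0.289    0.957 -141.82 ]
 [  -0.001   -0.957   -0.289   74.06 ]
 [   1.      -0.001    0.       0.209]
 [   0.       0.       0.       1.   ]] {'t': 0.15, 'joint_pos': array([-1.281,  0.32 ,  1.565, -0.   ,  1.257, -0.02 ]), 'qvel': array([-0.001, -0.002, -0.004, -0.001,  0.001,  0.002]), 'joint_efforts': array([ -0.   , -41.584, -23.435,  -0.   ,   0.006,  -0.   ]), 'position': array([ 175.19 , -547.289,  230.677]), 'ee_rot': array([ 0.979,  1.341, -0.978]), 'wrist_force': array([ 0.107, -0.402,  0.033]), 'ft_torque': array([-0.002,  0.042, -0.024]), 'grip_width': 85.6052022075045} 18.700000000000003
```

View pics/scene0.png

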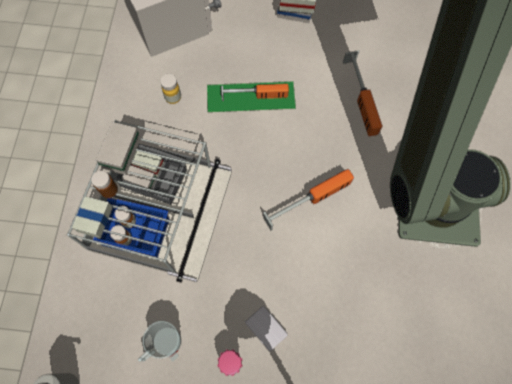

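View pics/top0.png

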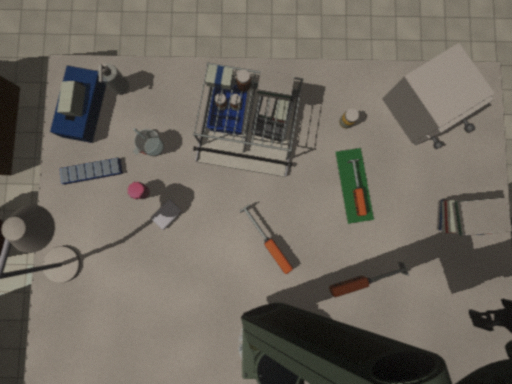

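View pics/wrist0.png

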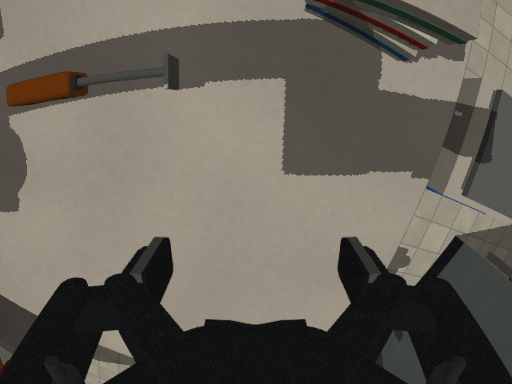

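Three orange-handled hooks are visible. In top they are at (360,190) on the green mat, (268,240), and (360,285); the last two lie on the bare ledge. The one on the mat looks smallest and fits the text. I'll confirm that with an enlarged crop and measured lengths.

```bash
python3 - <<'E'
from h import *
np.set_printoptions(precision=1,suppress=True)
s=load('scene0.png');t=load('top0.png')
a=cv2.resize(s['img'][75:120,200:305],None,fx=7,fy=7,interpolation=cv2.INTER_CUBIC)
cv2.imwrite('pics/cropA.png',a[:,:,::-1])
b=cv2.resize(t['img'][55:180,185:310],None,fx=4.7,fy=4.7,interpolation=cv2.INTER_CUBIC)
cv2.imwrite('pics/cropB.png',b[:,:,::-1])
b=cv2.resize(t['img'][145:225,330:380],None,fx=7,fy=7,interpolation=cv2.INTER_CUBIC)
cv2.imwrite('pics/cropC.png',b[:,:,::-1])
b=cv2.resize(s['img'][110:285,60:240],None,fx=3.4,fy=3.4,interpolation=cv2.INTER_CUBIC)
cv2.imwrite('pics/cropD.png',b[:,:,::-1])
for n,c in(('s',s),('t',t)):
    h=cv2.cvtColor(c['img'],cv2.COLOR_RGB2HSV)
    for nm,lo,hi,z in (('or',(3,150,90),(14,255,255),40),('gr',(60,120,40),(85,255,255),3),):
        m=cv2.inRange(h,lo,hi);
        if nm=='gr': m=cv2.morphologyEx(m,cv2.MORPH_CLOSE,np.ones((9,9)))
        for k in cv2.findContours(m,cv2.RETR_EXTERNAL,cv2.CHAIN_APPROX_NONE)[0]:
            if cv2.contourArea(k)<100: continue
            r=cv2.minAreaRect(k);bp=cv2.boxPoints(r)
            W=np.array([onz(c,*p,z) for p in bp])
            print(n,nm,np.array(r[0]),bp.round(1).tolist(),W[:,:2].mean(0),np.linalg.norm(W[0]-W[1]),np.linalg.norm(W[1]-W[2]), np.degrees(np.arctan2(*(W[1]-W[0])[1::-1])),np.degrees(np.arctan2(*(W[2]-W[1])[1::-1])))
E
```

```text
s or [330.7 185.6] [[306.29998779296875, 190.6999969482422], [348.0, 167.6999969482422], [355.0, 180.5], [313.3999938964844, 203.5]] [288.3  -4.1] 128.08786464877127 39.07420798729709 -143.91910074903694 119.95518245607099
s or [370.6 109.1] [[360.0, 91.5999984741211], [369.1000061035156, 88.69999694824219], [381.29998779296875, 126.5999984741211], [372.1000061035156, 129.60000610351562]] [ 192.3 -240. ] 27.78353975166631 120.1134354114308 -153.93256264819848 107.22256530587933
s or [271.6  90.7] [[255.6999969482422, 85.0999984741211], [286.8999938964844, 83.69999694824219], [287.5, 96.4000015258789], [256.20001220703125, 97.69999694824219]] [ 466.2 -266.9] 87.04568616619851 40.36067247242255 -170.7333157177285 96.96683181087403
s gr [250.6  96.4] [[207.0, 85.4000015258789], [293.1000061035156, 81.80000305175781], [294.20001220703125, 107.30000305175781], [208.0, 110.9000015258789]] [ 524.4 -265.8] 247.66870902070545 83.57511046719631 -170.8473420959815 96.62265942437614
t or [278.1 255.8] [[263.79998779296875, 243.1999969482422], [271.0, 238.10000610351562], [292.3999938964844, 268.29998779296875], [285.1000061035156, 273.3999938964844]] [287.5 -13. ] 28.540754692380737 117.7865973285087 -54.412827509673555 -143.97153835809036
t or [359.8 201.5] [[353.1000061035156, 189.1999969482422], [361.70001220703125, 187.6999969482422], [366.3999938964844, 213.6999969482422], [357.8999938964844, 215.3000030517578]] [ 466.2 -280.1] 28.827075567426867 86.62582806253226 -78.94625767812558 -170.69445398103062
t gr [354.2 185.3] [[336.79998779296875, 152.89999389648438], [359.5, 148.89999389648438], [371.70001220703125, 217.6999969482422], [348.8999938964844, 221.6999969482422]] [ 524.8 -273. ] 79.85704994403149 238.2217404254073 -79.05239523362536 -171.06928911036104
```

View pics/cropA.png

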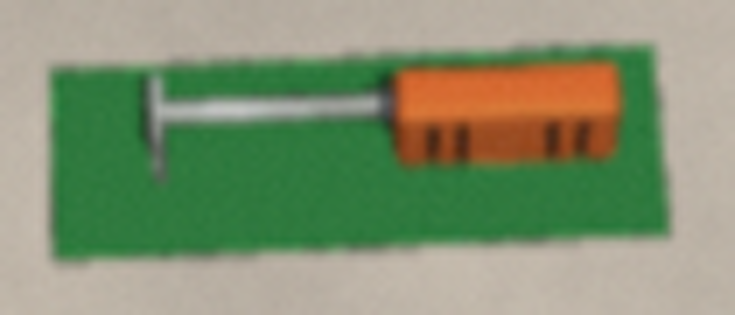

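View pics/cropB.png

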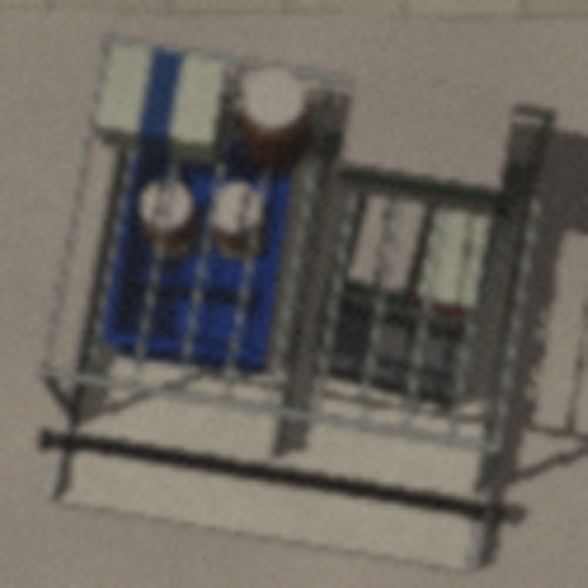

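View pics/cropC.png

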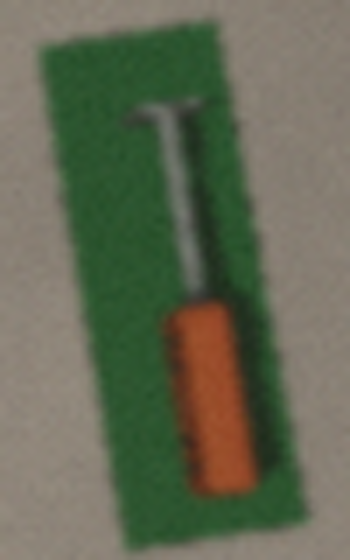

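View pics/cropD.png

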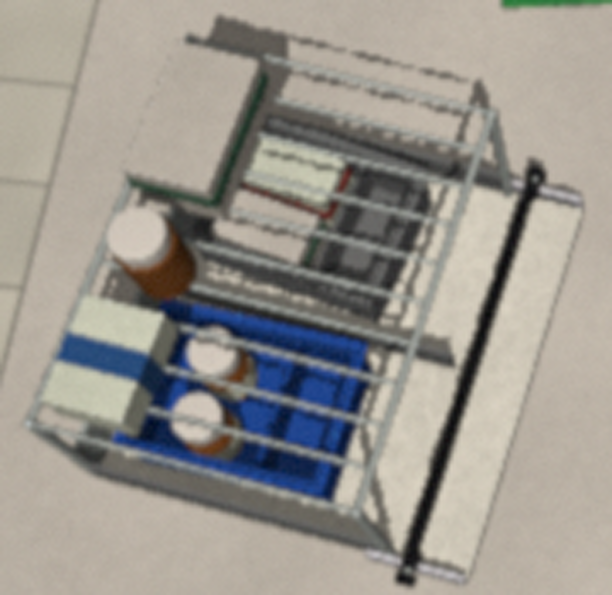

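The crops confirm the hook. The handle on the mat measures about 87 mm, while the two look-alikes measure about 118–128 mm, so the meant hook is the one at top (360,190). The blue tote's front lip is at scene (156,256)–(168,211), and the black bar runs from (179,279) to (217,161).

```bash
python3 - <<'E'
from h import *
np.set_printoptions(precision=1,suppress=True)
s=load('scene0.png');t=load('top0.png')
D=lambda x,y:(s,60+x/3.4,110+y/3.4)
B=lambda x,y:(t,185+x/4.7,55+y/4.7)
def p(n,d,b): print(n,*tri(D(*d),B(*b)))
p('barL',(405,575),(45,438));p('barR',(535,172),(515,513))
p('frL',(470,580),(60,500));p('frR',(582,205),(480,570))
p('lipL',(328,497),(108,350));p('lipR',(368,345),(268,372))
p('deckL',(355,512),(48,375));p('deckR',(490,115),(498,445))
p('va',(215,348),(237,205));p('vb',(198,415),(165,205))
for z,w in ((60,'gr'),):
  for q in ((328,497),(368,345)): print(onz(*D(*q),72))
  for q in ((108,350),(268,372)): print(onz(*B(*q),72))
E
```

```text
barL [641.9 271.   11.2] [np.float64(0.20107253316131332), np.float64(0.20107253316143311)]
barR [598.3 -73.9 -33.8] [np.float64(1.7461351965697296), np.float64(1.7461351965698837)]
frL [600.7 264.2 -21.2] [np.float64(1.9272771932340074), np.float64(1.9272771932341108)]
frR [555.4 -47.7 -31.2] [np.float64(0.9038701389122858), np.float64(0.9038701389123122)]
lipL [702.2 224.6  31.6] [np.float64(0.03305612543949816), np.float64(0.03305612543917837)]
lipR [689.4 109.7  35.7] [np.float64(2.484884488572935), np.float64(2.4848844885728703)]
deckL [660.5 251.  124.5] [np.float64(0.9483887257788478), np.float64(0.9483887257787211)]
deckR [615.3 -44.5 127.1] [np.float64(1.331076357484548), np.float64(1.33107635748457)]
va [795.6 132.7  67.9] [np.float64(1.8236960354898564), np.float64(1.8236960354899587)]
vb [796.7 183.   66.5] [np.float64(0.49204166543533473), np.float64(0.49204166543512967)]
[692.9 232.6  72. ]
[683.9 120.1  72. ]
[691.2 219.2  72. ]
[677.4 108.6  72. ]
```

```bash
python3 - <<'E'
from h import *
np.set_printoptions(precision=1,suppress=True)
s=load('scene0.png');t=load('top0.png')
print('mat',tri((s,250.6,96.4),(t,354.2,185.3)))
for a,b in (((207,85.4),(359.5,148.9)),((293.1,81.8),(371.7,217.7)),((294.2,107.3),(348.9,221.7)),((208,110.9),(336.8,152.9))):
  print(tri((s,*a),(t,*b)))
print('base',onz(s,440,222,10),onz(s,403,235,10),onz(s,477,243,10))
st=arm.get_state();print(proj(s,st['position']),proj(t,st['position']),proj(s,[0,0,0]),proj(t,[0,0,0]),proj(t,[175,-547,300]))
E
```

```text
mat (array([ 526.3, -279.6,  -20.4]), [np.float64(0.14798701368821066), np.float64(0.14798701368840056)])
(array([ 655.2, -299.2,  -16.2]), [np.float64(0.9561705896093617), np.float64(0.9561705896096175)])
(array([ 411.4, -332.1,   -3.8]), [np.float64(3.422428823606969), np.float64(3.422428823607035)])
(array([ 399. , -260.1,  -23.9]), [np.float64(1.6023564831536985), np.float64(1.602356483153778)])
(array([ 642.2, -222.2,  -27.1]), [np.float64(1.0773670097068468), np.float64(1.0773670097066987)])
base [-0.4 53.7 10. ] [94.3 98.7 10. ] [-92.4  99.4  10. ]
(np.float64(398.0557696541224), np.float64(-33.60550579164595)) (np.float64(482.09422160597614), np.float64(306.3738030703461)) (np.float64(437.9100886633115), np.float64(203.5636198943081)) (np.float64(272.63857964002915), np.float64(344.4595193490055)) (np.float64(499.6393123031189), np.float64(312.626884836355))
```

```bash
cat >> h.py <<'E'
def down(yaw):
    a=np.radians(yaw);h=np.array([np.cos(a),np.sin(a),0]);x=np.array([0,0,-1.])
    return np.column_stack([x,h,np.cross(x,h)])
def row(p,yaw,s=None):
    s=s or arm.get_state();R0=R.from_rotvec(s['ee_rot']).as_matrix()
    d=R0.T@(np.array(p,float)-s['position']);w=R.from_matrix(R0.T@down(yaw)).as_rotvec()
    print('row',d.round(1),w.round(4))
def st():
    s=arm.get_state();M=R.from_rotvec(s['ee_rot']).as_matrix()
    print('t',round(s['t'],2),'pos',s['position'].round(1),'yaw',np.degrees(np.arctan2(M[1,1],M[0,1])).round(2),'tilt',np.degrees(np.arccos(-M[2,0])).round(2),'F',s['wrist_force'].round(2),'grip',round(s['grip_width'],1),'j',s['joint_pos'].round(2))
E
python3 - <<'E'
from h import *
st();print(R.from_rotvec(arm.get_state()['ee_rot']).as_matrix().round(3))
row((470,-285,260),9.2)
E
```

```text
t 0.15 pos [ 175.2 -547.3  230.7] yaw 17.75 tilt 0.08 F [ 0.11 -0.4   0.03] grip 85.6 j [-1.28  0.32  1.57 -0.    1.26 -0.02]
[[-0.     0.952  0.305]
 [ 0.001  0.305 -0.952]
 [-1.     0.    -0.001]]
row [ -29.1  360.7 -160. ] [ 1.492e-01 -1.300e-03  1.000e-04]
```

```bash
python3 -m pendant '[[-30,120,-53,0.05,0,0],[-30,240,-107,0.1,0,0],[-29,361,-160,0.149,0,0],[-29,361,-160,0.149,0,0],[-29,361,-160,0.149,0,0],[-29,361,-160,0.149,0,0],[-29,361,-160,0.149,0,0],[-29,361,-160,0.149,0,0],[-29,361,-160,0.149,0,0],[-29,361,-160,0.149,0,0],[-29,361,-160,0.149,0,0],[-29,361,-160,0.149,0,0],[-29,361,-160,0.149,0,0]]' 1
python3 - <<'E'
from h import *
st();cap('wrist','w1.png');st()
E
```

```text
t: 1.45
position: [469.5, -286.1, 260.4]
ee_rot: [1.091, 1.28, -1.092]
wrist_force: [0.2, 0.5, 0.1]
grip_width: 85.6
t 1.45 pos [ 469.5 -286.1  260.4] yaw 9.1 tilt 0.01 F [0.16 0.5  0.06] grip 85.6 j [-0.57  0.26  1.57 -0.    1.31  0.84]
t 1.5 pos [ 469.6 -286.   260.4] yaw 9.11 tilt 0.01 F [ 0.36 -0.13 -0.88] grip 85.0 j [-0.57  0.26  1.57 -0.    1.31  0.84]
```

View pics/w1.png

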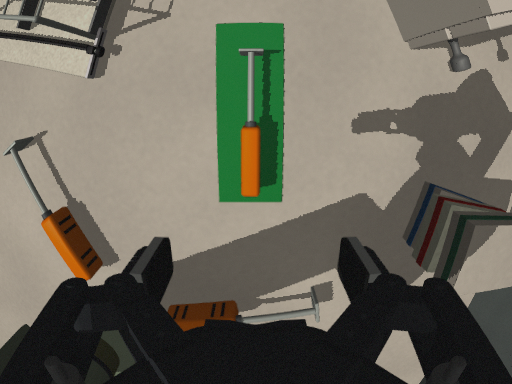

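The wrist view shows the hook on the mat: the handle spans (242..260, 125..196), the blade is at (251,51), and the mat spans rows 23–202. I'll lower the wrist for a second view to measure heights.

```bash
python3 -m pendant '[[20,-20,20,0,0,0],[60,-50,40,0,0,0],[100,-90,40,0,0,0],[100,-90,40,0,0,0],[100,-90,40,0,0,0]]' 
python3 - <<'E'
from h import *
np.set_printoptions(precision=1,suppress=True)
st();cap('wrist','w2.png')
cs=[load('w1.png'),load('w2.png')]
Q=[]
for c in cs:
    h=cv2.cvtColor(c['img'],cv2.COLOR_RGB2HSV);q={}
    for nm,lo,hi in (('or',(3,150,90),(16,255,255)),('gr',(60,120,40),(85,255,255))):
        m=cv2.inRange(h,lo,hi)
        if nm=='gr': m=cv2.morphologyEx(m,cv2.MORPH_CLOSE,np.ones((25,25)))
        ks=[k for k in cv2.findContours(m,cv2.RETR_EXTERNAL,cv2.CHAIN_APPROX_NONE)[0] if cv2.contourArea(k)>200]
        k=min(ks,key=lambda k:abs(cv2.minAreaRect(k)[0][0]-255)+ (300 if cv2.boundingRect(k)[1]>260 else 0))
        r=cv2.minAreaRect(k);b=cv2.boxPoints(r);print(nm,r,cv2.boundingRect(k))
        b=b[np.argsort(b[:,1])];b=np.r_[b[:2][np.argsort(b[:2,0])],b[2:][np.argsort(b[2:,0])]]
        q[nm]=b
    Q.append(q)
for nm in ('or','gr'):
    for i in range(4): print(nm,tri((cs[0],*Q[0][nm][i]),(cs[1],*Q[1][nm][i])))
    z=40 if nm=='or' else 3
    for j in (0,1):
        W=np.array([onz(cs[j],*p,z) for p in Q[j][nm]]);print(W[:,:2],W.mean(0))
E
```

```text
t: 2.0
position: [386.1, -339.1, 159.3]
ee_rot: [1.093, 1.283, -1.092]
wrist_force: [0.1, -0.2, 0.4]
grip_width: 85.3
t 2.0 pos [ 386.1 -339.1  159.3] yaw 9.05 tilt 0.17 F [ 0.1 -0.2  0.4] grip 85.3 j [-0.7  0.3  1.8  0.   1.1  0.7]
or ((250.0, 161.0), (68.0, 18.0), 90.0) (241, 127, 19, 69)
gr ((249.5, 112.0), (178.0, 67.0), 90.0) (216, 23, 68, 179)
or ((204.5, 84.5), (99.0, 25.0), 90.0) (192, 35, 26, 100)
gr ((210.34487915039062, 74.38152313232422), (150.14175415039062, 87.82728576660156), 89.0759506225586) (166, 0, 89, 151)
or (array([ 509.4, -263.7,   43.3]), [np.float64(0.8095498577986159), np.float64(0.8095498577987008)])
or (array([ 512.3, -285.1,   40. ]), [np.float64(0.641892403350669), np.float64(0.6418924033505405)])
or (array([ 421.6, -275.7,   36.6]), [np.float64(0.021834125048185816), np.float64(0.021834125048117756)])
or (array([ 424.8, -298.6,   36. ]), [np.float64(0.2720952767087059), np.float64(0.2720952767086578)])
[[ 508.6 -262.9]
 [ 512.  -284.5]
 [ 422.7 -275.7]
 [ 426.3 -298.5]] [ 467.4 -280.4   40. ]
[[ 510.5 -263.5]
 [ 512.7 -285.6]
 [ 422.1 -276.4]
 [ 425.2 -298.8]] [ 467.6 -281.1   40. ]
gr (array([ 648.6, -164.5, -175. ]), [np.float64(38.17418092874318), np.float64(38.17418092874308)])
gr (array([ 743.6, -298. , -420.7]), [np.float64(33.87919599758314), np.float64(33.87919599758308)])
gr (array([ 393.8, -241.8,   -5.5]), [np.float64(1.2410361995512549), np.float64(1.2410361995511965)])
gr (array([ 412. , -335.5,    6.5]), [np.float64(0.21993233109605048), np.float64(0.21993233109597912)])
[[ 641.5 -206.6]
 [ 654.9 -294.4]
 [ 395.8 -241.7]
 [ 410.9 -336.2]] [ 525.8 -269.7    3. ]
[[ 554.5 -219.1]
 [ 564.  -308.7]
 [ 396.5 -245. ]
 [ 411.2 -335.4]] [ 481.6 -277.     3. ]
```

View pics/w2.png

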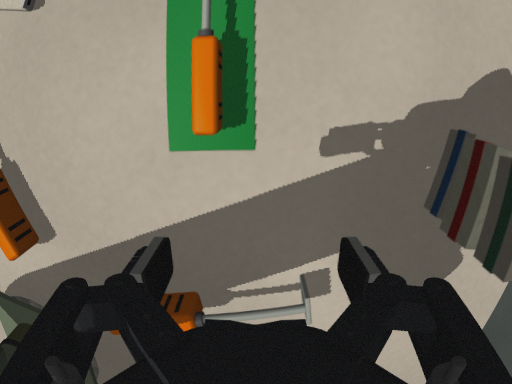

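```bash
python3 - <<'E'
from h import *
np.set_printoptions(precision=1,suppress=True)
c=load('w1.png');a=onz(c,251,51.5,39);b=onz(c,251,161,40);print(a,b,np.degrees(np.arctan2(a[1]-b[1],a[0]-b[0])))
g=onz(c,251,120,37);b=onz(c,251,58,37);print(np.degrees(np.arctan2(b[1]-g[1],b[0]-g[0])))
row((467.5,-280.8,90),8.9);row((467.5,-280.8,9),8.9)
E
```

```text
[ 602.1 -260.4   39. ] [ 468.6 -281.5   40. ] 8.982715909613301
9.00691922778157
row [ 70.9  87.7 -45.7] [ 0.  0. -0.]
row [151.9  87.7 -45.8] [ 0.  0. -0.]
```

```bash
python3 -m pendant '[[25,30,-16,0,0,0],[50,60,-32,0,0,0],[71,88,-46,0,0,0],[71,88,-46,0,0,0],[71,88,-46,0,0,0],[85,88,-46,0,0,0],[105,88,-46,0,0,0],[125,88,-46,0,0,0],[142,88,-46,0,0,0],[152,88,-46,0,0,0],[152,88,-46,0,0,0],[152,88,-46,0,0,0]]' 1
python3 - <<'E'
from h import *
st();cap('wrist','w3.png')
E
```

```text
t: 3.25
position: [468.1, -280.4, 9.4]
ee_rot: [1.09, 1.278, -1.09]
wrist_force: [-0.1, 0.3, -0.7]
grip_width: 85.3
t 3.25 pos [ 468.1 -280.4    9.4] yaw 9.19 tilt 0.13 F [-0.09  0.27 -0.74] grip 85.3 j [-0.56  0.51  1.91 -0.    0.72  0.85]
```

View pics/w3.png

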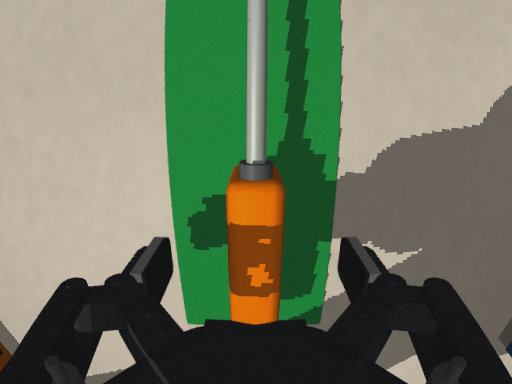

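The handle is centred between the fingers, at x≈256 between fingertips at 170 and 340. Closing now.

```bash
python3 -m pendant '[[0,0,0,0,0,0],[0,0,0,0,0,0],[0,0,0,0,0,0],[0,0,0,0,0,0],[0,0,0,0,0,0],[0,0,0,0,0,0],[0,0,0,0,0,0],[0,0,0,0,0,0]]' 0 80
python3 - <<'E'
from h import *
st()
E
```

```text
t: 4.1
position: [467.7, -279.8, 8.7]
ee_rot: [1.09, 1.28, -1.09]
wrist_force: [-0.7, -0.7, 5.4]
grip_width: 22.6
t 4.1 pos [ 467.7 -279.8    8.7] yaw 9.21 tilt 0.05 F [-0.74 -0.69  5.43] grip 22.6 j [-0.56  0.51  1.91 -0.    0.72  0.85]
```

```bash
python3 -m pendant '[[-10,0,0,0,0,0],[-30,0,0,0,0,0],[-60,0,0,0,0,0],[-90,0,0,0,0,0],[-130,0,0,0,0,0],[-170,0,0,0,0,0],[-210,0,0,0,0,0],[-241,0,0,0,0,0],[-241,0,0,0,0,0],[-241,0,0,0,0,0]]' 
python3 - <<'E'
from h import *
st()
row((535,182,250),-7.1)
E
```

```text
t: 5.1
position: [467.0, -279.3, 249.3]
ee_rot: [1.09, 1.281, -1.09]
wrist_force: [-0.2, 0.5, -2.3]
grip_width: 23.3
t 5.1 pos [ 467.  -279.3  249.3] yaw 9.21 tilt 0.01 F [-0.18  0.48 -2.34] grip 23.3 j [-0.56  0.26  1.6  -0.    1.28  0.85]
row [  -0.7  141.  -444.5] [ 2.847e-01 -0.000e+00  2.000e-04]
```

```bash
python3 -m pendant '[[0,5,-15,0.01,0,0],[0,14,-45,0.03,0,0],[0,25,-80,0.05,0,0],[0,38,-120,0.075,0,0],[0,51,-160,0.1,0,0],[0,64,-200,0.125,0,0],[0,77,-240,0.15,0,0],[0,90,-280,0.175,0,0],[0,103,-320,0.2,0,0],[0,116,-360,0.225,0,0],[0,127,-400,0.25,0,0],[0,136,-428,0.27,0,0],[0,141,-444,0.285,0,0],[0,141,-444,0.285,0,0],[0,141,-444,0.285,0,0],[0,141,-444,0.285,0,0]]' 
python3 - <<'E'
from h import *
st();c=cap('wrist','w4.png');cap('top','top4.png')
E
```

```text
t: 6.7
position: [534.9, 180.2, 248.3]
ee_rot: [1.299, 1.148, -1.303]
wrist_force: [-0.8, -0.5, -1.5]
grip_width: 23.0
t 6.7 pos [534.9 180.2 248.3] yaw -7.15 tilt 0.15 F [-0.84 -0.5  -1.49] grip 23.0 j [ 0.3   0.29  1.56 -0.    1.29  2.  ]
```

View pics/w4.png

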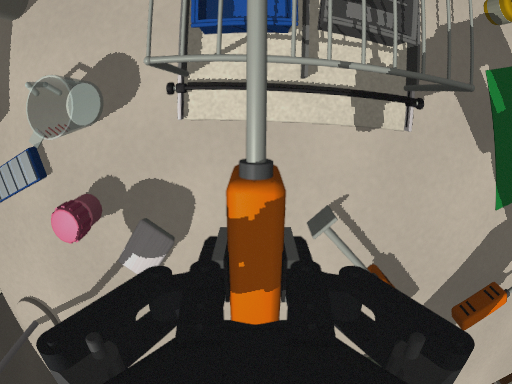

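```bash
python3 - <<'E'
from h import *
c=load('w4.png');b=cv2.resize(c['img'][0:140,140:430],None,fx=2.75,fy=2.75,interpolation=cv2.INTER_CUBIC)
cv2.imwrite('pics/w4c.png',b[:,:,::-1])
E
```

```text
(no output)
```

View pics/w4c.png

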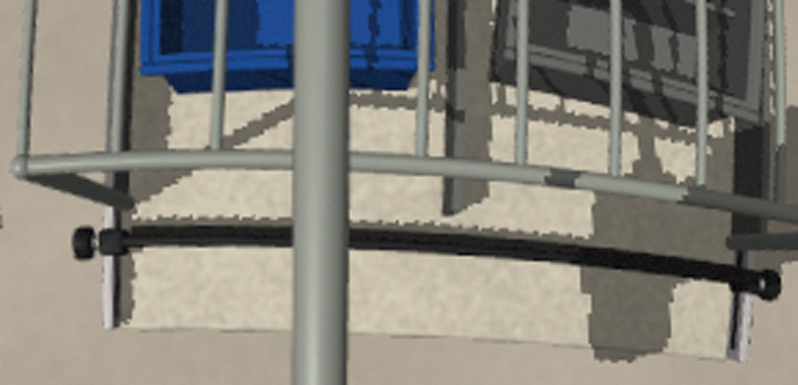

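```bash
python3 - <<'E'
from h import *
np.set_printoptions(precision=1,suppress=True)
c=load('w4.png');t=load('top0.png')
W=lambda x,y,z:onz(c,140+x/2.75,y/2.75,z)
L,Rr=W(143,76,70),W(434,72,70)
print('lip',L,Rr,(L+Rr)/2,np.linalg.norm(L-Rr),'yaw',np.degrees(np.arctan2(-(L-Rr)[0],(L-Rr)[1])))
for z in(12,):
  a,b=W(107,326,z),W(737,360,z);print('front',a,b,(a+b)/2,np.linalg.norm(a-b),np.degrees(np.arctan2(-(a-b)[0],(a-b)[1])))
a,b=W(95,240,30),W(768,284,30);print('bar c',a,b,(a+b)/2,np.degrees(np.arctan2(-(a-b)[0],(a-b)[1])))
a,b=W(20,165,149),W(797,210,149);print('deck c',a,b,(a+b)/2,np.degrees(np.arctan2(-(a-b)[0],(a-b)[1])))
a,b=W(135,230,30),W(290,230,30);print('bar rear',a,b)
B=lambda x,y,z:onz(t,185+x/4.7,55+y/4.7,z)
print('top: bar',B(45,438,30),B(515,513,30),'front',B(60,500,12),B(480,570,12),'lip',B(108,350,70),B(268,372,70),'deck',B(48,375,149),B(498,445,149))
E
```

```text
lip [698.8 227.2  70. ] [685. 115.  70.] [691.9 171.1  70. ] 113.04340558761626 yaw -7.029488649691566
front [599.8 270.3  12. ] [550.3 -36.8  12. ] [575.1 116.7  12. ] 311.14843483877513 -9.154102675137773
bar c [639.5 265.2  30. ] [589.3 -46.9  30. ] [614.4 109.2  30. ] -9.130099739570513
deck c [657.  254.4 149. ] [620.1  11.4 149. ] [638.6 132.9 149. ] -8.647180533961652
bar rear [640.7 246.5  30. ] [630.1 179.2  30. ]
top: bar [638.  267.8  30. ] [588.8 -66.9  30. ] front [596.7 258.7  12. ] [550.2 -43.8  12. ] lip [691.8 219.5  70. ] [678.  108.7  70. ] deck [653.2 247.  149. ] [611.9 -42.4 149. ]
```

```bash
python3 - <<'E'
from h import *
np.set_printoptions(precision=1,suppress=True)
cap('scene','scene4.png')
t=load('top4.png');s=load('scene4.png')
b=cv2.resize(t['img'][55:205,175:325],None,fx=4,fy=4,interpolation=cv2.INTER_CUBIC)
cv2.imwrite('pics/t4c.png',b[:,:,::-1])
b=cv2.resize(s['img'][110:290,60:300],None,fx=3.3,fy=3.3,interpolation=cv2.INTER_CUBIC)
cv2.imwrite('pics/s4c.png',b[:,:,::-1])
st();p=arm.get_state()['position']
u=np.array([np.cos(np.radians(7.15)),-np.sin(np.radians(7.15)),0])
for c,o,f in((t,(175,55),4),(s,(60,110),3.3)):
  for q in (p+u*45+[0,0,34.3],p+u*140+[0,0,30.3],p+u*138+[0,0,-5.7]):
    print(q,(np.array(proj(c,q))-o)*f)
E
```

```text
t 6.85 pos [535.4 180.2 249.2] yaw -7.19 tilt 0.03 F [ 0.4  0.1 -1.4] grip 23.4 j [ 0.3  0.3  1.6 -0.   1.3  2. ]
[580.  174.6 283.5] [154.7 378. ]
[674.3 162.8 279.5] [176.7 240.5]
[672.3 163.1 243.5] [181.3 259.3]
[580.  174.6 283.5] [454.4 330.7]
[674.3 162.8 279.5] [303.2 298. ]
[672.3 163.1 243.5] [317.8 317.7]
```

View pics/t4c.png

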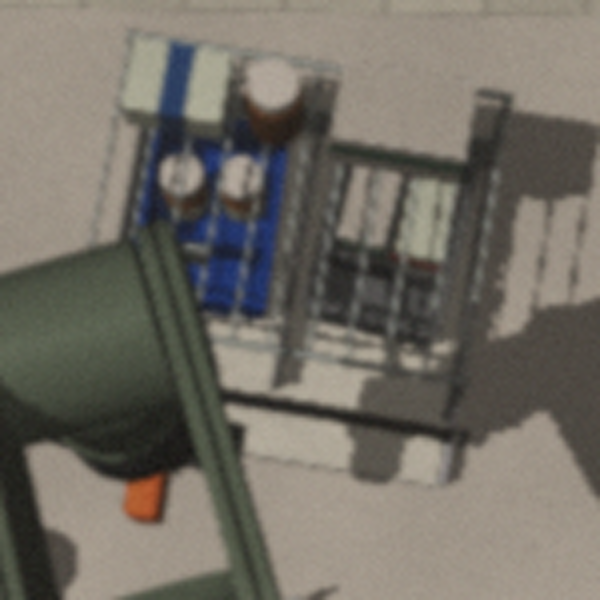

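View pics/s4c.png

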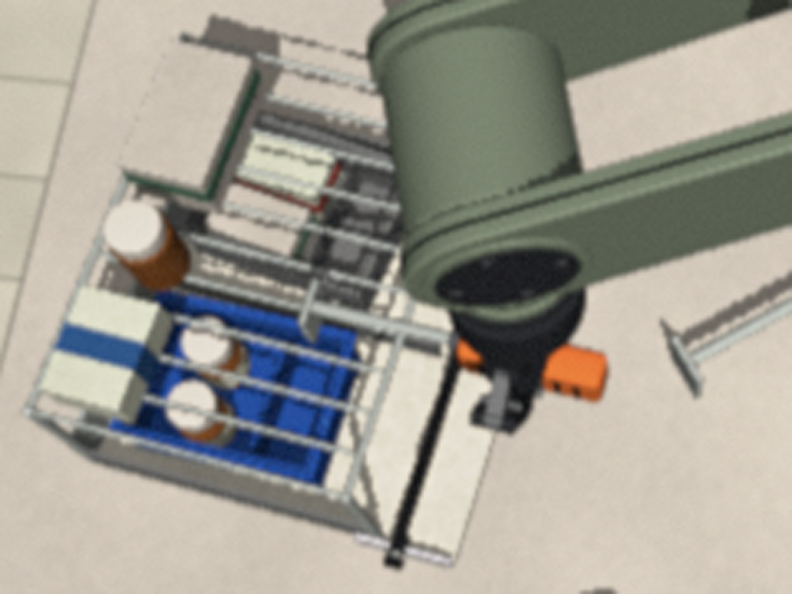

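```bash
python3 - <<'E'
from h import *
st();row((504.3,199.8,96),-8.8)
E
```

```text
t 6.85 pos [535.4 180.2 249.2] yaw -7.19 tilt 0.03 F [ 0.41  0.09 -1.4 ] grip 23.4 j [ 0.3   0.29  1.56 -0.    1.29  2.  ]
row [153.2 -33.2 -15.6] [0.0281 0.0004 0.0003]
```

```bash
python3 -m pendant '[[0,-15,-4,0.01,0,0],[0,-35,-10,0.02,0,0],[0,-55,-14,0.028,0,0],[5,-65,-16,0.028,0,0],[20,-65,-16,0.028,0,0],[45,-65,-16,0.028,0,0],[75,-65,-16,0.028,0,0],[105,-65,-16,0.028,0,0],[130,-65,-16,0.028,0,0],[148,-65,-16,0.028,0,0],[153,-65,-16,0.028,0,0],[153,-65,-16,0.028,0,0],[153,-65,-16,0.028,0,0]]' 
python3 - <<'E'
from h import *
st();cap('wrist','w5.png');cap('scene','scene5.png')
s=load('scene5.png')
b=cv2.resize(s['img'][110:290,60:300],None,fx=3.3,fy=3.3,interpolation=cv2.INTER_CUBIC)
cv2.imwrite('pics/s5c.png',b[:,:,::-1])
E
```

```text
t: 8.15
position: [473.6, 205.4, 97.2]
ee_rot: [1.322, 1.133, -1.319]
wrist_force: [-0.7, 0.7, -1.7]
grip_width: 23.5
t 8.15 pos [473.6 205.4  97.2] yaw -8.73 tilt 0.11 F [-0.7   0.7  -1.72] grip 23.5 j [ 0.39  0.35  1.89 -0.    0.9   2.11]
```

View pics/w5.png

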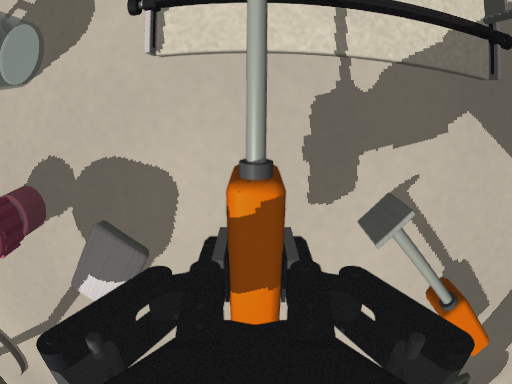

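View pics/s5c.png

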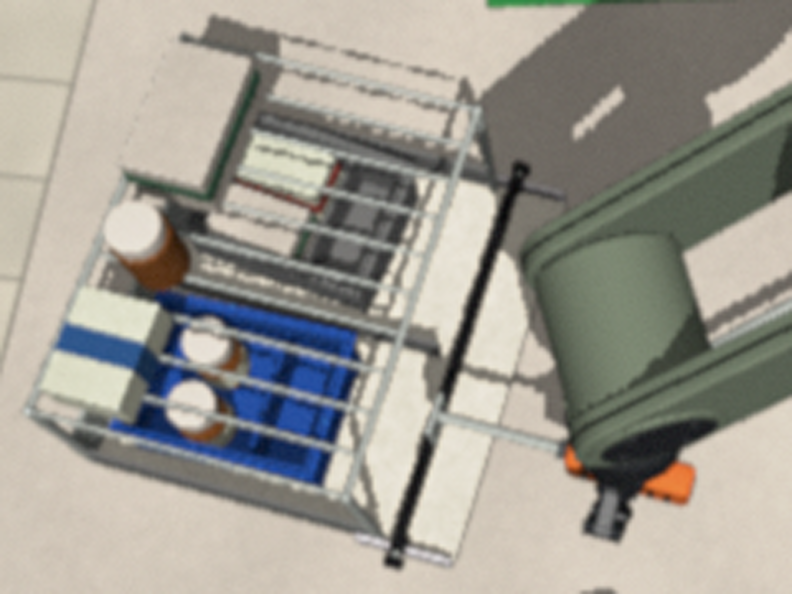

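```bash
python3 - <<'E'
from h import *
np.set_printoptions(precision=1,suppress=True)
c=load('w5.png')
a,b=onz(c,155,54.5,12),onz(c,492,79,12);print(a,b,(a+b)/2,np.linalg.norm(a-b),np.degrees(np.arctan2(-(a-b)[0],(a-b)[1])))
E
python3 -m pendant '[[0,5,0,0,0,0],[0,15,0,0,0,0],[0,28,0,0,0,0],[0,42,0,0,0,0],[0,56,0,0,0,0],[0,70,0,0,0,0],[0,84,0,0,0,0],[0,96,0,0,0,0],[0,104,0,0,0,0],[0,108,0,0,0,0],[0,108,0,0,0,0],[0,108,0,0,0,0]]' 
python3 - <<'E'
from h import *
st();cap('wrist','w6.png');cap('scene','scene6.png')
s=load('scene6.png')
b=cv2.resize(s['img'][180:270,80:200],None,fx=6.5,fy=6.5,interpolation=cv2.INTER_CUBIC)
cv2.imwrite('pics/s6c.png',b[:,:,::-1])
E
```

```text
[598.1 264.9  12. ] [551.9 -34.5  12. ] [575.  115.2  12. ] 302.8902093805092 -8.767780693680665
t: 9.45
position: [579.2, 188.8, 96.2]
ee_rot: [1.32, 1.134, -1.321]
wrist_force: [0.3, 0.0, -1.6]
grip_width: 23.0
t 9.45 pos [579.2 188.8  96.2] yaw -8.71 tilt 0.05 F [ 0.29  0.03 -1.62] grip 23.0 j [0.3  0.48 1.67 0.   0.99 2.02]
```

View pics/w6.png

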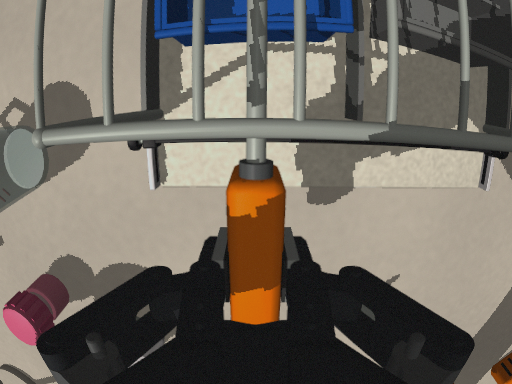

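View pics/s6c.png

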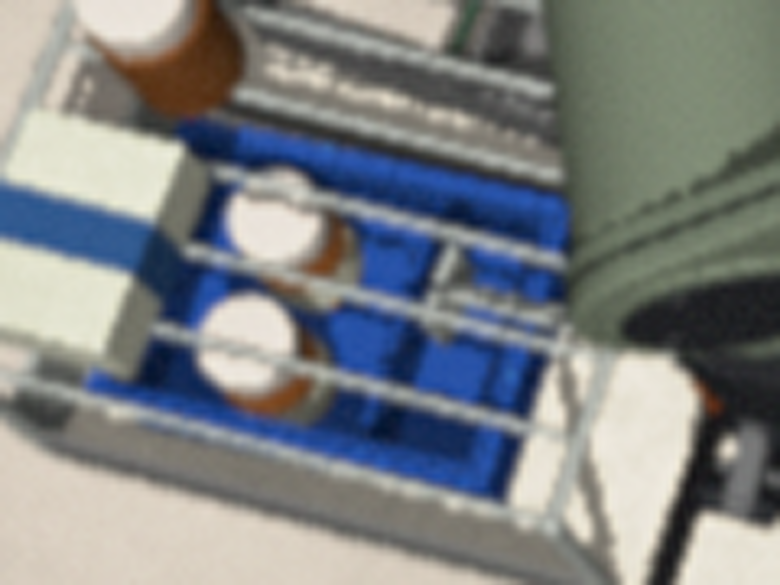

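```bash
python3 - <<'E'
from h import *
np.set_printoptions(precision=1,suppress=True)
c=load('w6.png');s=load('scene6.png')
L,Rr=onz(c,157,38.5,70),onz(c,352,32.5,70);u=np.array([np.cos(np.radians(8.77)),-np.sin(np.radians(8.77)),0])
print(L,Rr,(L+Rr)/2,np.linalg.norm(L-Rr),np.degrees(np.arctan2(-(L-Rr)[0],(L-Rr)[1])))
p=np.array([579.2,188.8,96.2]);tip=p+u*138+[0,0,-5.7];print('tip',tip,'beyond lip',(tip-(L+Rr)/2)@u,'lat',(tip-(L+Rr)/2)@[.152,.988,0])
for q in (tip,tip+[0,0,36],tip+[0,0,-36]): print((np.array(proj(s,q))-[80,180])*6.5)
b=cv2.resize(c['img'][0:150,130:380],None,fx=3.2,fy=3.2,interpolation=cv2.INTER_CUBIC)
cv2.imwrite('pics/w6c.png',b[:,:,::-1])
E
```

```text
[699.4 227.2  70. ] [686.  116.1  70. ] [692.7 171.6  70. ] 111.96166833275444 -6.873817762827082
tip [715.6 167.8  90.5] beyond lip 23.16440080867957 lat -0.3712819982369036
[457.2 303.7]
[436.4 275.6]
[476.8 330.2]
```

View pics/w6c.png

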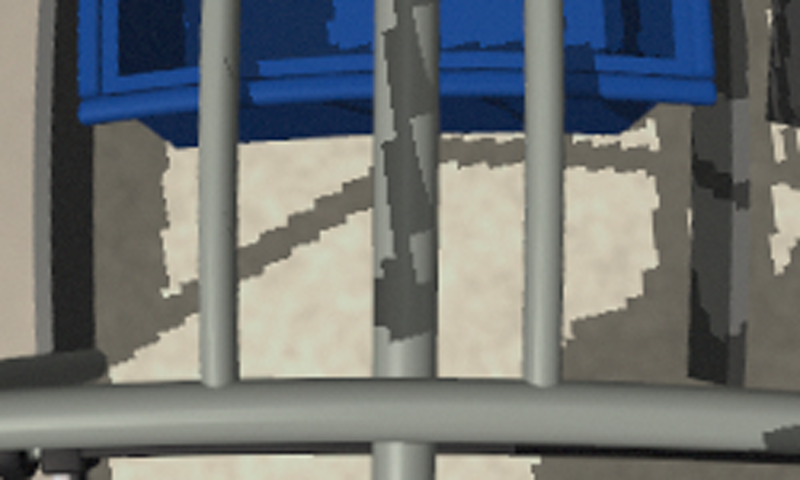

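```bash
python3 -m pendant '[[2,3,0,0,0,0],[6,4,0,0,0,0],[11,4,0,0,0,0],[16,4,0,0,0,0],[21,4,0,0,0,0],[26,4,0,0,0,0],[31,4,0,0,0,0],[35,4,0,0,0,0],[37,4,0,0,0,0],[37,4,0,0,0,0],[37,4,0,0,0,0]]' 
python3 - <<'E'
from h import *
st();cap('wrist','w7.png');cap('scene','scene7.png')
s=load('scene7.png')
b=cv2.resize(s['img'][180:270,80:200],None,fx=6.5,fy=6.5,interpolation=cv2.INTER_CUBIC)
cv2.imwrite('pics/s7c.png',b[:,:,::-1])
E
```

```text
t: 10.65
position: [583.8, 188.3, 59.4]
ee_rot: [1.321, 1.133, -1.32]
wrist_force: [-0.2, -0.0, -1.1]
grip_width: 23.0
t 10.65 pos [583.8 188.3  59.4] yaw -8.72 tilt 0.02 F [-0.15 -0.03 -1.09] grip 23.0 j [ 0.29  0.53  1.7  -0.    0.92  2.02]
```

View pics/s7c.png

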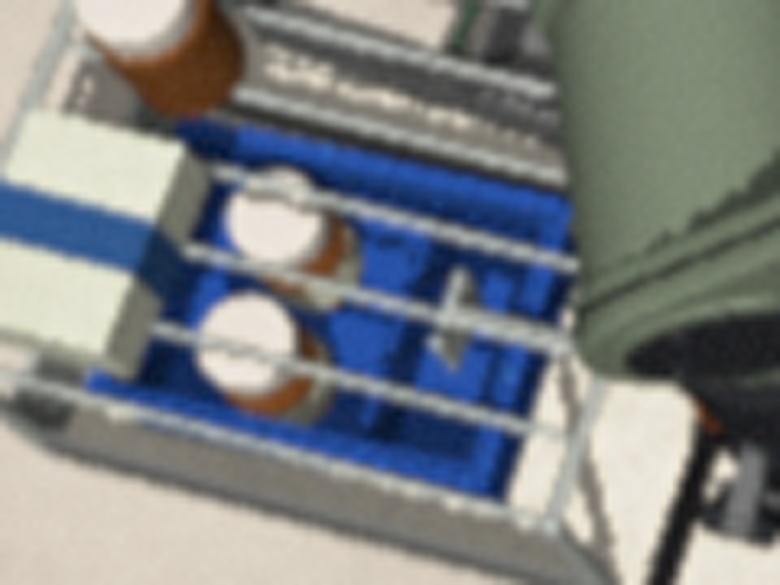

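View pics/w7.png

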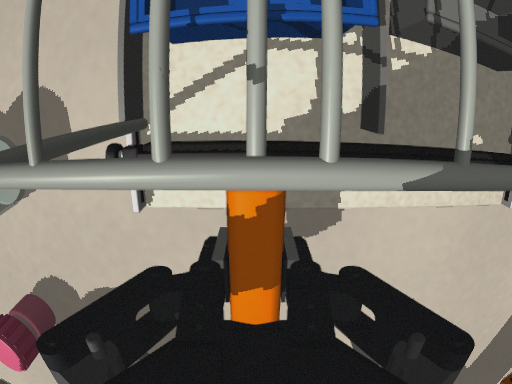

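```bash
python3 -m pendant '[[0,-2,0,0,0,0],[0,-4,0,0,0,0],[0,-6,0,0,0,0],[0,-8,0,0,0,0],[0,-10,0,0,0,0],[0,-12,0,0,0,0],[0,-13,0,0,0,0],[0,-14,0,0,0,0],[0,-15,0,0,0,0],[0,-16,0,0,0,0],[0,-17,0,0,0,0],[0,-18,0,0,0,0],[0,-19,0,0,0,0],[0,-20,0,0,0,0],[0,-21,0,0,0,0],[0,-22,0,0,0,0]]' 
python3 -m pendant '[[0,-1,0,0,0,0],[0,-2,0,0,0,0],[0,-3,0,0,0,0],[0,-4,0,0,0,0],[0,-5,0,0,0,0]]' 
```

```text
t: 12.35
position: [562.4, 191.6, 59.4]
ee_rot: [1.321, 1.133, -1.319]
wrist_force: [4.1, 0.3, -2.4]
grip_width: 23.1
t: 12.85
position: [557.1, 192.3, 59.4]
ee_rot: [1.321, 1.133, -1.32]
wrist_force: [4.3, 0.4, -2.1]
grip_width: 23.2
```

```bash
python3 -m pendant '[[0,-1,0,0,0,0],[0,-2.5,0,0,0,0],[0,-4,0,0,0,0],[0,-6,0,0,0,0],[0,-8,0,0,0,0],[0,-10,0,0,0,0],[0,-12,0,0,0,0],[0,-14,0,0,0,0],[0,-16,0,0,0,0],[0,-18,0,0,0,0]]' 
python3 - <<'E'
from h import *
st();cap('wrist','w8.png');cap('scene','scene8.png')
s=load('scene8.png')
b=cv2.resize(s['img'][180:290,80:220],None,fx=5.5,fy=5.4,interpolation=cv2.INTER_CUBIC)
cv2.imwrite('pics/s8c.png',b[:,:,::-1])
E
```

```text
t: 13.85
position: [539.1, 195.0, 59.3]
ee_rot: [1.32, 1.133, -1.321]
wrist_force: [3.6, -0.4, -2.4]
grip_width: 23.2
t 13.85 pos [539.1 195.   59.3] yaw -8.73 tilt 0.01 F [ 3.64 -0.42 -2.44] grip 23.2 j [ 0.33  0.48  1.8  -0.    0.87  2.05]
```

View pics/s8c.png

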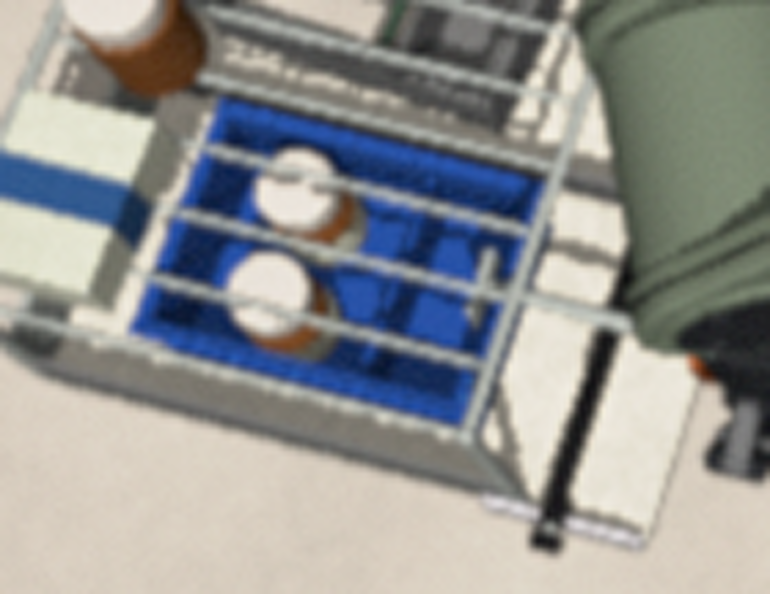

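View pics/w8.png

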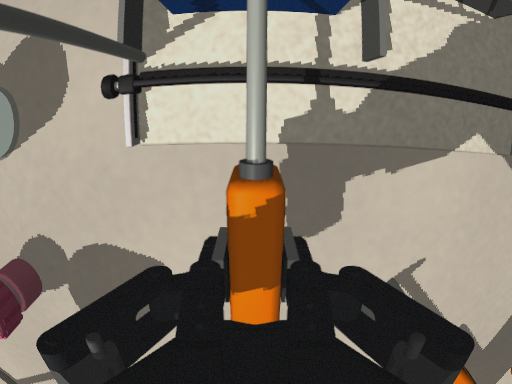

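```bash
python3 - <<'E'
from h import *
np.set_printoptions(precision=1,suppress=True)
c=load('w8.png');u=np.array([.9883,-.1525,0])
b=cv2.resize(c['img'][55:155,95:300],None,fx=3.8,fy=3.8,interpolation=cv2.INTER_CUBIC)
cv2.imwrite('pics/w8c.png',b[:,:,::-1])
for x,y,z in ((170,74,30),(220,69,30),(170,86,30),(220,81,30),(170,141,12),(220,142,12)):
  q=onz(c,x,y,z);print(q,(q-[575,115.2,0])@u)
E
```

```text
[636.9 229.8  30. ] 43.74764890118436
[633.9 200.5  30. ] 45.16667293262692
[629.9 230.9  30. ] 36.61702833287152
[627.  201.6  30. ] 38.17502524951383
[596.3 242.7  12. ] 1.6183927942645664
[589.9 210.   12. ] 0.25969967900108865
```

View pics/w8c.png

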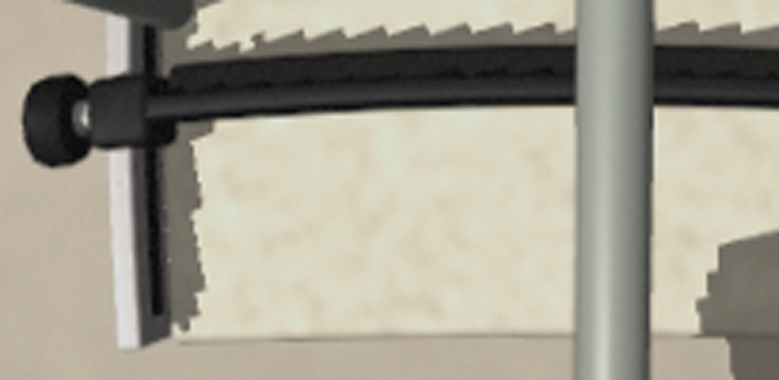

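```bash
python3 -m pendant '[[0,-1,0,0,0,0],[0,-2.5,0,0,0,0],[0,-4,0,0,0,0],[0,-6,0,0,0,0],[0,-8,0,0,0,0],[0,-10,0,0,0,0],[0,-12,0,0,0,0],[0,-14,0,0,0,0],[0,-16,0,0,0,0],[0,-18,0,0,0,0],[0,-20,0,0,0,0],[0,-22,0,0,0,0],[0,-24,0,0,0,0],[0,-25.5,0,0,0,0],[0,-27,0,0,0,0],[0,-28,0,0,0,0]]' 
python3 -m pendant '[[0,-1,0,0,0,0],[0,-2,0,0,0,0],[0,-3,0,0,0,0],[0,-4,0,0,0,0]]'
```

```text
t: 15.55
position: [511.4, 199.2, 59.3]
ee_rot: [1.32, 1.133, -1.32]
wrist_force: [3.5, -0.2, -2.6]
grip_width: 22.7
t: 15.95
position: [507.6, 199.9, 59.3]
ee_rot: [1.32, 1.133, -1.32]
wrist_force: [4.0, -0.6, -1.1]
grip_width: 23.2
```

```bash
python3 -m pendant '[[0,-0.8,0,0,0,0],[0,-1.6,0,0,0,0],[0,-2.4,0,0,0,0],[0,-3.2,0,0,0,0]]'
python3 -m pendant '[[0,-0.7,0,0,0,0],[0,-1.4,0,0,0,0],[0,-2,0,0,0,0]]'
```

```text
t: 16.35
position: [504.4, 200.3, 59.3]
ee_rot: [1.32, 1.133, -1.32]
wrist_force: [4.0, -0.5, -2.3]
grip_width: 22.9
t: 16.65
position: [502.4, 200.7, 59.3]
ee_rot: [1.32, 1.133, -1.32]
wrist_force: [3.2, -1.3, -2.9]
grip_width: 23.0
```

```bash
python3 -m pendant '[[0,-0.7,0,0,0,0],[0,-1.4,0,0,0,0]]'
```

```text
t: 16.85
position: [501.0, 200.9, 59.3]
ee_rot: [1.32, 1.133, -1.32]
wrist_force: [3.7, -0.4, -1.7]
grip_width: 22.9
```

```bash
python3 -m pendant '[[0,-0.7,0,0,0,0],[0,-1.4,0,0,0,0]]'
```

```text
t: 17.05
position: [500.1, 201.0, 59.3]
ee_rot: [1.321, 1.133, -1.32]
wrist_force: [6.3, -1.9, -2.6]
grip_width: 23.3
```

```bash
python3 -m pendant '[[0,-0.6,0,0,0,0],[0,-1.2,0,0,0,0]]'
```

```text
t: 17.25
position: [499.6, 201.1, 59.3]
ee_rot: [1.321, 1.132, -1.318]
wrist_force: [7.2, -1.9, -4.3]
grip_width: 22.8
```

```bash
python3 -m pendant '[[0,-0.3,0,0,0,0],[0,-0.5,0,0,0,0]]'
```

```text
t: 17.45
position: [499.4, 201.2, 59.4]
ee_rot: [1.322, 1.131, -1.318]
wrist_force: [9.1, -2.0, -4.9]
grip_width: 22.7
```

```bash
python3 -m pendant '[[0,0,0,0,0,0],[0,0,0,0,0,0]]'
```

```text
t: 17.65
position: [499.4, 201.2, 59.3]
ee_rot: [1.322, 1.131, -1.318]
wrist_force: [8.1, -2.9, -4.3]
grip_width: 23.1
```

```bash
python3 -m pendant '[[0,-0.2,0,0,0,0],[0,-0.4,0,0,0,0],[0,-0.4,0,0,0,0],[0,-0.4,0,0,0,0]]'
```

```text
t: 18.05
position: [499.3, 201.2, 59.3]
ee_rot: [1.322, 1.131, -1.318]
wrist_force: [8.0, -2.3, -5.7]
grip_width: 23.1
```

```bash
python3 -m pendant '[[0,0,0,0,0,0],[0,0,0,0,0,0],[0,0,0,0,0,0],[0,0,0,0,0,0]]'; python3 - <<'E'
from h import *
st();cap('wrist','w9.png');cap('scene','scene9.png');st()
b=cv2.resize(load('scene9.png')['img'][180:290,80:220],None,fx=5.5,fy=5.4,interpolation=cv2.INTER_CUBIC)
cv2.imwrite('pics/s9c.png',b[:,:,::-1])
E
```

```text
t: 18.45
position: [499.3, 201.2, 59.4]
ee_rot: [1.322, 1.131, -1.318]
wrist_force: [8.2, -2.6, -4.0]
grip_width: 23.2
t 18.45 pos [499.3 201.2  59.4] yaw -8.71 tilt 0.19 F [ 8.21 -2.63 -4.03] grip 23.2 j [ 0.36  0.43  1.88 -0.    0.83  2.09]
t 18.55 pos [499.3 201.2  59.3] yaw -8.71 tilt 0.19 F [ 9.47 -2.19 -6.07] grip 23.2 j [ 0.36  0.43  1.88 -0.    0.83  2.09]
```

View pics/w9.png

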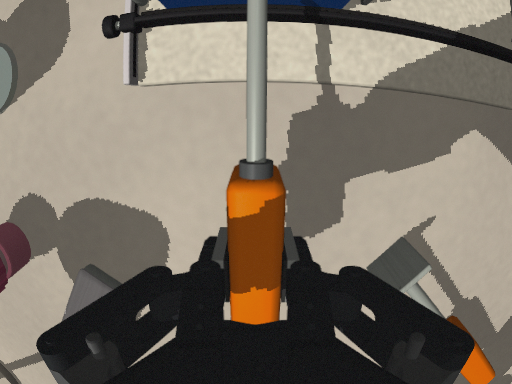

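View pics/s9c.png

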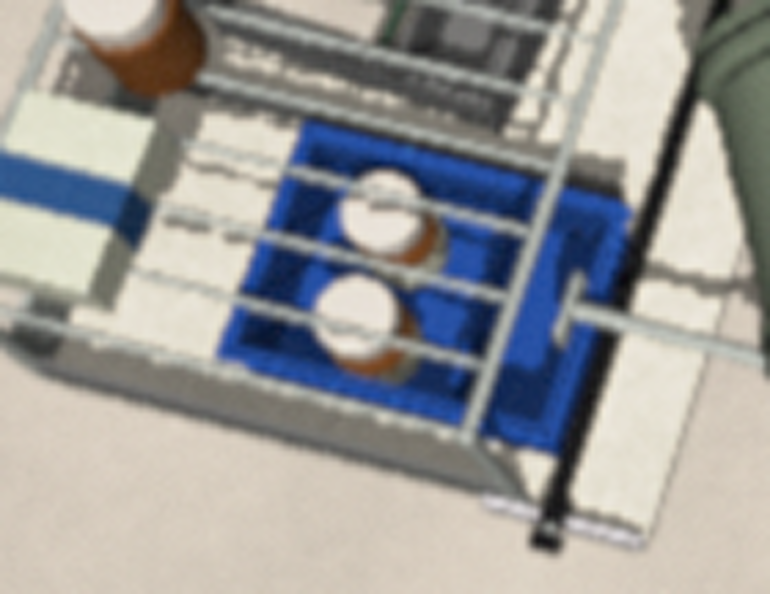

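Holding about 8–9 N (drag was about 4 N) for about 1 s, with no movement. The lip lies along the bar and both vials stand. Now easing off, then unhooking forward, up and back.

```bash
python3 -m pendant '[[0,0.5,0,0,0,0],[0,1,0,0,0,0],[0,1.5,0,0,0,0],[0,2.5,0,0,0,0],[0,4,0,0,0,0],[0,6,0,0,0,0],[0,8,0,0,0,0],[0,10,0,0,0,0],[0,11.5,0,0,0,0],[0,12,0,0,0,0],[0,12,0,0,0,0],[0,12,0,0,0,0]]'; python3 - <<'E'
from h import *
st();cap('scene','scene10.png')
b=cv2.resize(load('scene10.png')['img'][180:290,80:220],None,fx=5.5,fy=5.4,interpolation=cv2.INTER_CUBIC)
cv2.imwrite('pics/s10c.png',b[:,:,::-1])
E
```

```text
t: 19.75
position: [509.4, 199.5, 59.2]
ee_rot: [1.32, 1.133, -1.321]
wrist_force: [-0.7, 0.7, -1.4]
grip_width: 23.1
t 19.75 pos [509.4 199.5  59.2] yaw -8.72 tilt 0.01 F [-0.66  0.68 -1.42] grip 23.1 j [ 0.35  0.44  1.86 -0.    0.84  2.08]
```

View pics/s10c.png

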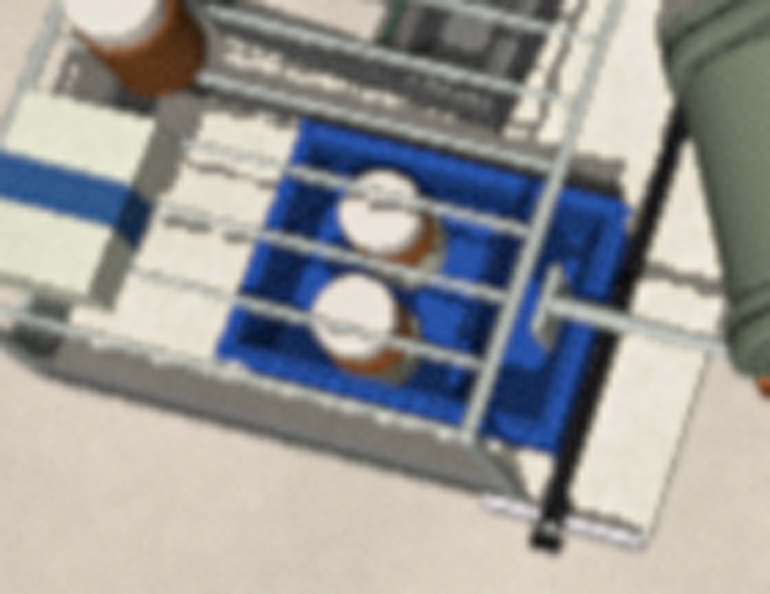

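```bash
python3 -m pendant '[[-2,0,0,0,0,0],[-6,0,0,0,0,0],[-11,0,0,0,0,0],[-16,0,0,0,0,0],[-21,0,0,0,0,0],[-26,0,0,0,0,0],[-31,0,0,0,0,0],[-35,0,0,0,0,0],[-36,0,0,0,0,0],[-36,0,0,0,0,0]]'; python3 -m pendant '[[0,-5,0,0,0,0],[0,-15,0,0,0,0],[0,-30,0,0,0,0],[0,-45,0,0,0,0],[0,-60,0,0,0,0],[0,-75,0,0,0,0],[0,-85,0,0,0,0],[0,-90,0,0,0,0],[0,-90,0,0,0,0],[0,-90,0,0,0,0]]'; python3 - <<'E'
from h import *
st();cap('wrist','w11.png');cap('scene','scene11.png')
b=cv2.resize(load('scene11.png')['img'][180:290,80:220],None,fx=5.5,fy=5.4,interpolation=cv2.INTER_CUBIC)
cv2.imwrite('pics/s11c.png',b[:,:,::-1])
E
```

```text
t: 20.8
position: [509.5, 199.6, 95.5]
ee_rot: [1.321, 1.133, -1.32]
wrist_force: [-0.3, 0.6, -2.8]
grip_width: 23.4
t: 21.8
position: [421.1, 213.4, 95.5]
ee_rot: [1.321, 1.133, -1.319]
wrist_force: [0.1, 0.3, -1.1]
grip_width: 23.0
t 21.8 pos [421.1 213.4  95.5] yaw -8.71 tilt 0.07 F [ 0.07  0.35 -1.08] grip 23.0 j [ 0.44  0.3   1.99 -0.    0.85  2.17]
```

View pics/s11c.png

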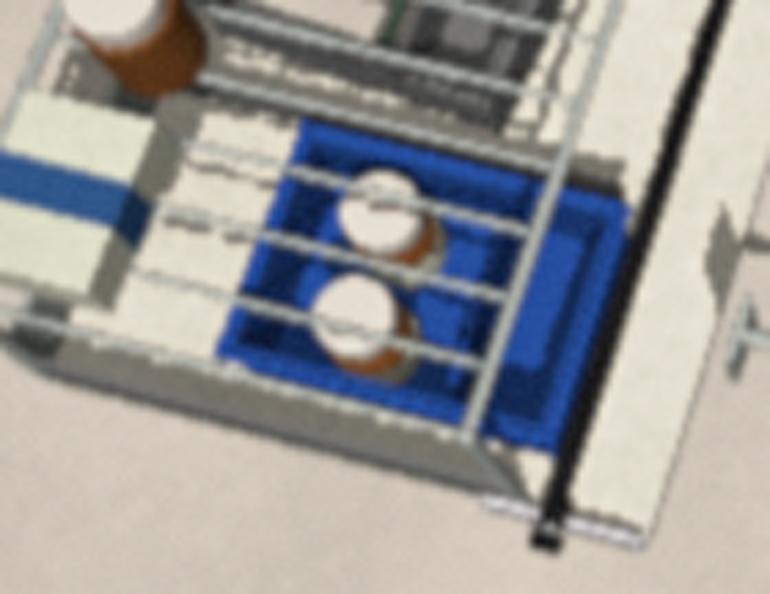

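```bash
python3 -m pendant '[[-10,0,0,0,0,0],[-35,0,0,0,0,0],[-65,0,0,0,0,0],[-95,0,0,0,0,0],[-115,0,0,0,0,0],[-120,0,0,0,0,0],[-120,0,0,0,0,0]]'; python3 - <<'E'
from h import *
st();row((467.7,-279.8,150),9.2)
E
```

```text
t: 22.6
position: [420.9, 213.3, 216.0]
ee_rot: [1.322, 1.133, -1.319]
wrist_force: [0.2, 0.0, -1.5]
grip_width: 23.1
t 22.6 pos [420.9 213.3 216. ] yaw -8.73 tilt 0.1 F [ 0.16  0.01 -1.5 ] grip 23.1 j [ 0.44  0.17  1.81 -0.    1.16  2.17]
row [ 65.7 121.1 480.3] [-0.313  -0.0007 -0.0016]
```

```bash
python3 -m pendant '[[0,4,15,-0.01,0,0],[0,11,45,-0.03,0,0],[0,20,80,-0.05,0,0],[0,30,120,-0.075,0,0],[0,40,160,-0.1,0,0],[0,50,200,-0.13,0,0],[0,60,240,-0.155,0,0],[0,70,280,-0.18,0,0],[0,80,320,-0.21,0,0],[0,90,360,-0.235,0,0],[5,101,400,-0.26,0,0],[20,111,440,-0.29,0,0],[40,118,468,-0.305,0,0],[60,121,480,-0.313,0,0],[66,121,480,-0.313,0,0],[66,121,480,-0.313,0,0],[66,121,480,-0.313,0,0]]'; python3 - <<'E'
from h import *
st();cap('wrist','w12.png');row((467.7,-279.8,9.5),9.2)
E
```

```text
t: 24.3
position: [467.4, -278.7, 149.5]
ee_rot: [1.09, 1.282, -1.089]
wrist_force: [0.7, 0.4, -0.8]
grip_width: 23.1
t 24.3 pos [ 467.4 -278.7  149.5] yaw 9.25 tilt 0.02 F [ 0.67  0.37 -0.82] grip 23.1 j [-0.56  0.34  1.76  0.    1.05  0.85]
row [140.5  -0.3   0.9] [ 0.0012  0.0005 -0.0008]
```

View pics/w12.png

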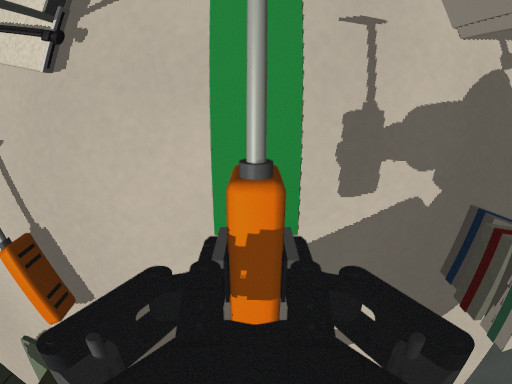

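```bash
python3 -m pendant '[[10,0,1,0,0,0],[30,0,1,0,0,0],[55,0,1,0,0,0],[80,0,1,0,0,0],[105,0,1,0,0,0],[122,0,1,0,0,0],[131,0,1,0,0,0],[135,0,1,0,0,0],[137,0,1,0,0,0],[138,0,1,0,0,0],[139,0,1,0,0,0],[139,0,1,0,0,0]]'; python3 - <<'E'
from h import *
st()
E
```

```text
t: 25.55
position: [467.7, -280.8, 10.8]
ee_rot: [1.09, 1.28, -1.09]
wrist_force: [0.8, 0.2, -1.8]
grip_width: 23.2
t 25.55 pos [ 467.7 -280.8   10.8] yaw 9.21 tilt 0.06 F [ 0.76  0.22 -1.77] grip 23.2 j [-0.56  0.51  1.91 -0.    0.72  0.85]
```

```bash
python3 -m pendant '[[0.6,0,0,0,0,0],[1.2,0,0,0,0,0],[1.6,0,0,0,0,0],[1.6,0,0,0,0,0]]'
```

```text
t: 25.95
position: [467.5, -280.6, 8.7]
ee_rot: [1.09, 1.281, -1.09]
wrist_force: [-0.7, 1.3, -0.4]
grip_width: 23.0
```

```bash
python3 -m pendant '[[0.4,0,0,0,0,0],[0.7,0,0,0,0,0],[0.7,0,0,0,0,0]]'
```

```text
t: 26.25
position: [467.5, -280.6, 8.7]
ee_rot: [1.09, 1.281, -1.09]
wrist_force: [-2.0, 0.5, 5.3]
grip_width: 22.7
```

```bash
python3 -m pendant '[[0,0,0,0,0,0],[0,0,0,0,0,0],[0,0,0,0,0,0],[0,0,0,0,0,0],[0,0,0,0,0,0],[0,0,0,0,0,0],[0,0,0,0,0,0],[0,0,0,0,0,0]]' 1 20
python3 -m pendant '[[-5,0,0,0,0,0],[-20,0,0,0,0,0],[-45,0,0,0,0,0],[-80,0,0,0,0,0],[-120,0,0,0,0,0],[-160,0,0,0,0,0],[-200,-10,0,0,0,0],[-240,-30,0,0,0,0],[-250,-50,0,0,0,0],[-250,-50,0,0,0,0],[-250,-50,0,0,0,0]]'
python3 - <<'E'
from h import *
st();cap('wrist','w13.png');cap('scene','scene13.png');cap('top','top13.png')
E
```

```text
t: 27.05
position: [467.5, -280.6, 8.0]
ee_rot: [1.09, 1.281, -1.09]
wrist_force: [0.6, 0.9, -0.4]
grip_width: 85.2
t: 28.15
position: [417.6, -288.3, 257.4]
ee_rot: [1.091, 1.281, -1.09]
wrist_force: [-0.2, 0.2, 0.0]
grip_width: 85.4
t 28.15 pos [ 417.6 -288.3  257.4] yaw 9.16 tilt 0.04 F [-0.16  0.2   0.05] grip 85.4 j [-0.63  0.2   1.67  0.    1.28  0.78]
```

View pics/w13.png

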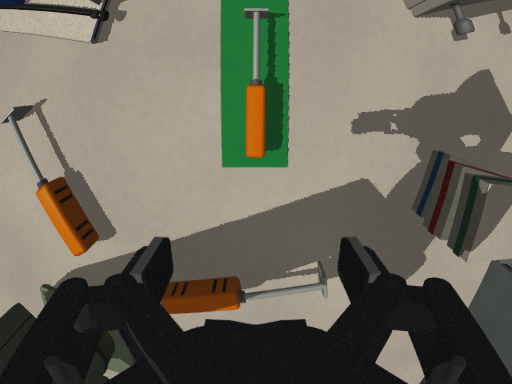

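View pics/top13.png

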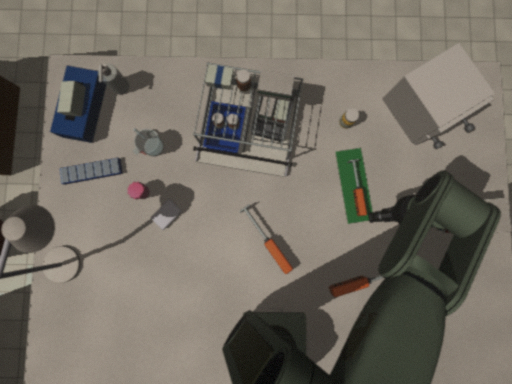

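View pics/scene13.png

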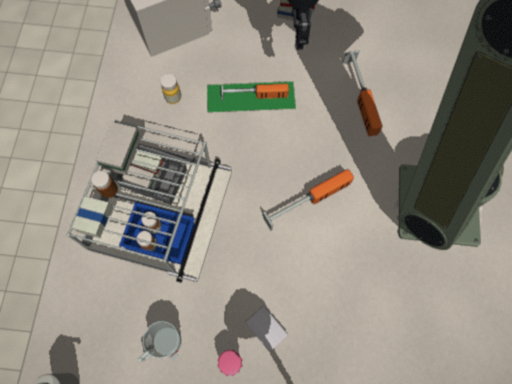

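The hook stands on its mat, blade down, at wrist (256,15)–(256,157), with the bystanders unmoved. I'll check the tote against the bar once more from above with the wrist camera.

```bash
python3 - <<'E'
from h import *
row((590,180,290),-8.8)
E
```

```text
row [ -33.1  244.7 -434.5] [ 0.3147 -0.0019  0.0022]
```

```bash
python3 -m pendant '[[-33,10,-20,0.02,0,0],[-33,35,-60,0.05,0,0],[-33,60,-105,0.08,0,0],[-33,84,-150,0.11,0,0],[-33,110,-195,0.14,0,0],[-33,135,-240,0.17,0,0],[-33,160,-285,0.2,0,0],[-33,185,-330,0.24,0,0],[-33,210,-375,0.27,0,0],[-33,232,-412,0.3,0,0],[-33,245,-434,0.315,0,0],[-33,245,-434,0.315,0,0],[-33,245,-434,0.315,0,0]]' 
python3 - <<'E'
from h import *
st();c=cap('wrist','w14.png')
b=cv2.resize(c['img'][0:200,110:410],None,fx=2.6,fy=2.6,interpolation=cv2.INTER_CUBIC)
cv2.imwrite('pics/w14c.png',b[:,:,::-1])
E
```

```text
t: 29.6
position: [590.3, 179.8, 289.1]
ee_rot: [1.318, 1.134, -1.324]
wrist_force: [-0.9, -0.5, -0.6]
grip_width: 85.4
t 29.6 pos [590.3 179.8 289.1] yaw -8.72 tilt 0.2 F [-0.87 -0.54 -0.62] grip 85.4 j [ 0.28  0.36  1.36 -0.    1.43  2.  ]
```

View pics/w14c.png

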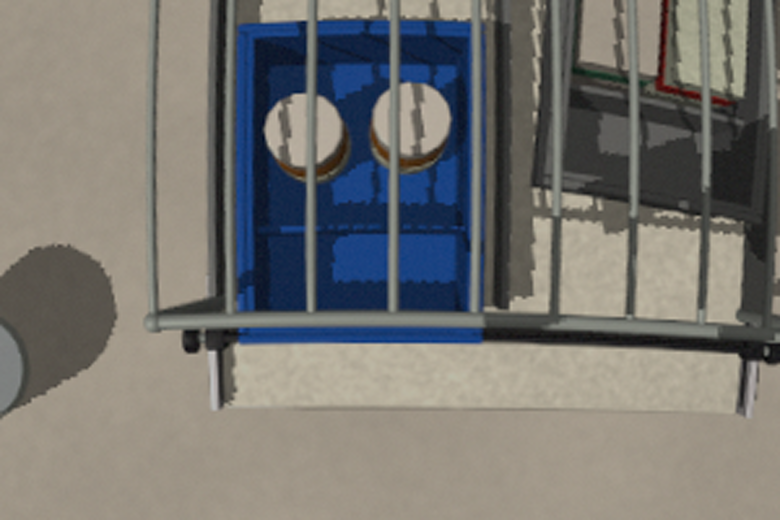

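The tote is square in its lane: its front lip runs (236,341)–(483,341), parallel to the board edge and overhanging the bar. Both vials are upright. One numeric check, then hand in.

```bash
python3 - <<'E'
from h import *
c=load('w14.png');f=lambda x,y,z:onz(c,110+x/2.6,y/2.6,z)
for n,a,b in(('lip',f(237,341,70),f(483,341,70)),('front',f(225,408,12),f(735,412,12))):
    print(n,((a+b)/2-[575,115.2,0])@[.9883,-.1525,0],np.degrees(np.arctan2(-(a-b)[0],(a-b)[1])))
st();arm.finish_job()
E
```

```text
lip 42.50273903749451 -8.93643342619057
front -0.4628075477292755 -8.685971983811314
t 29.65 pos [590.2 178.8 289.7] yaw -8.81 tilt 0.15 F [-0.19 -0.22  0.76] grip 85.4 j [ 0.28  0.36  1.36 -0.    1.43  2.  ]
the job is handed in; nothing more can be done
```

I pulled the blue tote forward with the small hook from the mat until it sat against the stop bar, then stood the hook back on its mat, blade down, and handed the job in at 29.7 s.

- **Pull:** The tote dragged at about 4 N. I felt the bar as the force rose, then held about 8–9 N for about 1 s, and the tote did not creep. Unhooking was forward, up and back, and I felt no contact.
- **Tote:** In the last wrist picture its lip lies at −8.9° and the rack's front edge at −8.7°, so it is square within measuring error. The vials are upright. The bar stayed at about the depth I measured before the pull.
- **Hook:** It went back down within 1 mm of where I gripped it. No other objects had visibly moved in the last scene and top pictures.

**Disagreements:**
- The scene and top cameras together put heights about 20 mm too low, and their positions differed from the wrist camera's by up to about 7 mm. I relied on the wrist views and on touch.
- The final lip depth from the camera, 42.5 mm behind the front edge, is 2–4 mm farther back than the roughly 39–40 mm worked out from arm travel. That is within the camera's error.

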